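# Fit the sliding door into the cabinet's track

## Robot

A 6-joint arm with a two-finger parallel gripper is mounted at the origin on the work surface. World frame = base frame: x ahead of the robot, y to its left, z up, the work surface at z = 0. Lengths are in m, angles in rad, forces in N, time in s.
With the tool pointing down it reaches from about 0.275 to 0.875 m from the base axis. Payload 12.5 kg.
Tool frame: the origin (TCP) lies on the centre line of the jaws, within the pads' length; the fingertips stand 8 mm ahead of it and the grasp point (between the pads) lies 11 mm behind it (tips_ahead is the distance from the TCP to the fingertips, in m); y points along the fingers, x is the direction in which the jaws open and shut, and the axes are right-handed (so a half turn about y gives the same grasp; the last joint's range is limited). The gripper opens to 85 mm and grips with 20 to 120 N. Pads are 22 mm wide; open, the fingers measure 114 mm over their backs; the gripper's body (76 mm by 85 mm) begins 54 mm behind the grasp point. The pads swing forward as they close: fully open they stand 13 mm farther back than shut.
Start: joints at [1.069, 0.351, 1.652, -0, 1.139, -0.085], TCP at [0.223, 0.503, 0.239] pointing down, gripper open.
Joint ranges: [-2.75, 2.75], [-0.79, 2.1], [0.01, 2.65], [-1.57, 4.71], [0.07, 3.14], [-2.87, 2.87]. Speed limits (rad/s): [2.22, 2.22, 2.79, 3.14, 3.14, 3.14].

## Interface

Orientations are given as [roll, pitch, yaw] about the fixed x, y, z axes, in that order (R = Rz(yaw) Ry(pitch) Rx(roll)).
In Python, from rig import * gives the robot as it stands. The module is installed in compiled form; this text tells all that it offers.
- The arm moves only by the shell command python3 -m creep 'ROWS'. ROWS is JSON, a list of rows, each an object with "dr": the turn, a rotation vector about the world's x, y, z in degrees, a list of three; "translation": the shift along the world's x, y, z in m, a list of three; "gripper": the finger opening in m, from 0 to 0.0854. In form: [{"dr": [rx, ry, rz], "translation": [tx, ty, tz], "gripper": gripper}, ...]. A call has 1 to 12 rows; each row is the pose to reach, as a shift and turn from the pose commanded when the call began; what a row does not reach only later rows make up. A row lasts 1/8 s, in which the tool goes at most 62.5 mm and 10.7 degrees, less where a joint would pass 70% of its speed; a pose out of reach is approached as far as the arm can. A call with a gripper value outside its range is refused whole. The fingers move at their own pace and stop on an object; the grip force is fixed at half the most. Time passes only in rows, so rows that repeat a pose let the fingers close. It gives the time, the measured TCP pose, the force and the opening at its end, in the units of the state.
- observe(): the state, without advancing time (a new reading comes with each control period).
- grab_frame(name): name is "scene" or "side" or "wrist"; returns the picture (420x560x3 uint8, blue, green, red); there is no depth.
- camera_info(name): a dict with "intrinsics" (3x3 intrinsics, pixels), "R" (3x3) and "t" (3): a world point X has camera coordinates R X + t; the wrist camera has in their place "mount" (4x4, takes a point from camera to tool coordinates, whose origin is the TCP and whose axes are the tool frame's). Camera axes: x right, y down, z forward; pixel columns grow to the right and rows downward; lengths in m; the calibration is good to about 2 mm. A picture is of the moment at which its call begins: read the wrist's pose just before it. camera_info takes no time and is no camera call.
- hand_in(): hands the job in, once; it reports no verdict.
The state is a dict: "time": time; "joint_pos": joint angles; "qvel": joint speeds; "joint_torque": joint torques, N m; "ee_pos": TCP position; "ee_rot": TCP orientation; "force": force on the tool from outside, world axes, zero at the start; "ft_torque": the same for the moment, N m; "opening": opening from 0.0 (shut) to 1.0 (fully open).
Only numpy, scipy, OpenCV 4.12 (cv2) and the standard library are available. Lean on these libraries where they do the work, as an engineer would, in place of code of your own. Each camera call takes 0.05 s, during which the arm holds its last target. There are 200 camera calls.

## Task

Take the loose sliding door out of the drying rack and fit it in the front track of the cabinet, pull facing out: it goes in leaning, top edge first up into the deep upper groove, then is swung upright and let down into the lower groove. Slide it fully shut against the cabinet's right-hand side (as the robot sees it), and let go. Leave the rear door closed and do not tip or shove the other things on the bench.

Things in the scene. Friction and masses are not known exactly. Their poses are not given: they have to be found in the camera images.
- door_pull (a point): Centre of the grip bar of the loose door's wooden pull. The bar runs up the door: 84 mm long (z), 18 mm wide (y), 22 mm deep (x), on two 16 mm wide posts that leave a 25 mm gap between bar and door. The point lies 40 mm in front of the door's mid-plane (-x), 88 mm above its lower edge, mid-width. Axes as door_centre.
- door_centre (a point): Centre of the loose door, a plywood panel 8 mm thick (x, from pull side to plain side), 150 mm wide (y), 161 mm tall (z up), about 0.15 kg. It starts leaning 0.21 rad in the rack's front row, pull and foot towards the robot, top away from it against the dowels; the foot stands on the 20 mm base behind an 8 mm high strip. Nothing is close beside or before it.
- cabinet: Plywood carcass fixed on the bench, as yet without back and top board: 180 deep (x), 320 wide (y), 237 mm high. Origin: centre of underside; x points from the open front to the back (away from the robot), y to the robot's left. Side walls 15 mm: opening 290 wide. Front face at x -90 mm, solid up to 54 mm; opening from there to 204 mm; then a rail up to 237 mm.
- track (a point): Front track's lower groove: middle of its floor, half-way across the opening; x -76, y 0, z 48 mm in the cabinet, same axes. The groove is 12 mm wide, 6 mm deep, behind an 8 mm thick front lip, and runs the whole width of the opening. When the door is shut, its mid-line is 70 mm right (-y) of this point. A like rear track lies 18 mm farther back.
- upper_track (a point): Front track's upper groove: middle of its mouth, straight above track at z 204 mm, same axes. Also 12 mm wide behind an 8 mm lip, but 18 mm deep (up to z 222). The opening is 150 mm high and the door 161 mm tall, so the door goes in only with its top edge up in this groove first; seated below, its top still stands 5 mm in it.
- rear_door (a joint): Position (m) of the rear door, a plain panel 150 mm wide already hanging in the rear track: 0 = closed, against the cabinet's left side wall; grows as it slides right (up to 0.138). Starts at 0 and slides freely if pushed.
- rack: Drying rack fixed on the bench, left or right of the cabinet: wooden base 170 (x) by 180 (y) by 20 mm with two rows of 12 mm dowels leaning back 0.21 rad, 75 mm apart, up to 138 mm above the bench. Origin: centre of underside, x pointing away from the robot. The loose door leans in the front row, a shorter drawer front without pull in the back row.
- drawer_front: Bystander: plain plywood panel 150 x 105 x 8 mm leaning in the back row of the rack. Origin at the middle of its lower edge.
- tote: Bystander: green plastic tray of hinges, 150 x 180 mm, 55 mm high, on the side of the cabinet where the rack is not. Origin at the centre of its underside.
- glue: Bystander: white glue bottle, 60 mm in diameter, 170 mm tall, on the bench beside the far end of the cabinet. Origin at the centre of its underside.
- mallet: Bystander: wooden mallet lying on the bench in front of the cabinet, 255 mm long, head 60 x 110 mm and 60 mm high. Origin under the joint of head and handle; x points along the handle towards the head.

How it is judged:
At the end, for the whole second after the job is handed in: The door stands at rest in the front track: foot on the lower groove's floor (within 2.5 mm), centred in the groove within 5 mm, upright within 0.05 rad, pull facing out, and shut: less than 5 mm from the right side wall. The rear door is still within 10 mm of closed (x of door_centre in the frame of track between -0.005 and 0.005 m and z of door_centre in the frame of track between 0.077 and 0.083 m and y of door_centre in the frame of track between -0.075 and -0.065 m and x of door_pull in the frame of track below -0.03 m and angle between door_centre's own z axis and vertical below 0.05 rad and value of joint rear_door below 0.01 m and linear speed of door below 0.02 m/s); the robot touches nothing.
It fails at once if the tray, glue bottle, mallet or drawer front is pushed more than 30 mm or tipped (distance of any of tote, glue, mallet, drawer_front from where it was at the start of the episode above 0.03 m or angle between glue's own z axis and vertical above 0.5 rad).
It also fails if it takes over 51 s, if anything falls off the work surface, if the arm or the gripper's body presses on something with over 40 N, if the wrist force passes 120 N, or if a joint passes its speed limit or range.

## Working session

There is one attempt and no reset: what is moved stays moved. The work goes in short steps, Python scripts to look and compute and a shell command to move; the robot and the scene stay as the last step left them, time stands still between calls to the robot, and variables do not carry over. Pictures are saved under pics/ and viewed, about 8 in all and at most 12, crops included, and the job is handed in when it is done.

```bash
mkdir -p pics; python3 - <<'E'
from rig import *
import cv2,numpy as np
s=observe();print(s['time'],s['ee_pos'],s['ee_rot'],s['opening'])
for n in("scene","side"):
    im=grab_frame(n);cv2.imwrite(f"pics/{n}0.png",im)
    c=camera_info(n);R=np.array(c['R']);print(n,np.round(c['intrinsics'],1).tolist(),np.round(-R.T@c['t'],3),R.round(3).tolist())
print(camera_info('wrist'))
E
```

```text
0.0 [0.22248155 0.50263909 0.23876153] [-1.57070834e+00  1.18230961e-03  1.15399811e+00] 1.0005706069672606
scene [[424.1, 0.0, 278.3], [0.0, 424.1, 212.3], [0.0, 0.0, 1.0]] [1.232 0.404 0.717] [[-0.515, 0.857, 0.001], [0.513, 0.309, -0.801], [-0.687, -0.412, -0.599]]
side [[471.3, 0.0, 270.4], [0.0, 471.3, 208.1], [0.0, 0.0, 1.0]] [ 0.266 -0.881  0.919] [[0.948, -0.319, 0.014], [-0.192, -0.604, -0.773], [0.255, 0.73, -0.634]]
{'intrinsics': array([[321.10175432,   0.        , 280.31132711],
       [  0.        , 321.10175432, 208.42105914],
       [  0.        ,   0.        ,   1.        ]]), 'mount': array([[ 9.99999620e-01, -8.70274845e-04,  4.76273797e-05,
        -1.70211509e-03],
       [-2.70469458e-04, -2.57910789e-01,  9.66168697e-01,
        -1.33535291e-01],
       [-8.28548699e-04, -9.66168343e-01, -2.57910927e-01,
         6.55991636e-02],
       [ 0.00000000e+00,  0.00000000e+00,  0.00000000e+00,
         1.00000000e+00]])}
```

View pics/scene0.png

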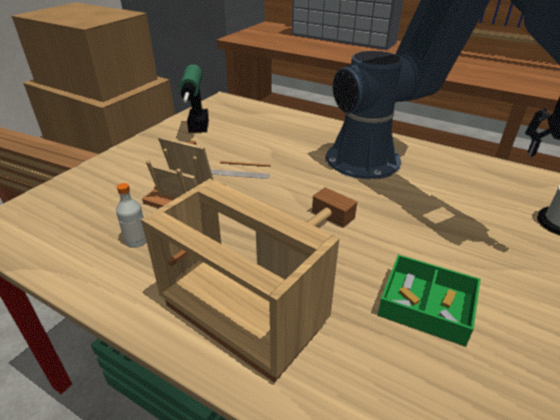

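View pics/side0.png

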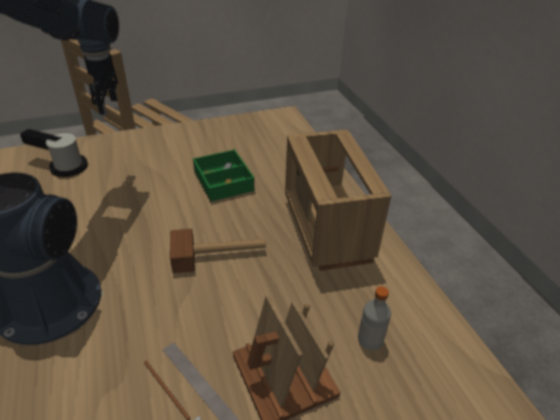

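Scene view: cabinet around (240,270), rack with the door at (185,170), glue (130,220), mallet (330,205), tray (430,295). Side view: rack (285,370), cabinet (335,200). I'll enlarge both for precise points.

```bash
python3 - <<'E'
import cv2
a=cv2.imread('pics/scene0.png')[175:370,140:345];b=cv2.imread('pics/side0.png')[125:275,270:395]
c=cv2.imread('pics/side0.png')[285:420,225:345]; d=cv2.imread('pics/scene0.png')[130:215,135:220]
def f(im,k,n,x0,y0):
    o=cv2.resize(im,None,fx=k,fy=k,interpolation=cv2.INTER_CUBIC)
    for x in range(-x0%20,im.shape[1],20):
        cv2.line(o,(x*k,0),(x*k,5),(0,0,255),1);cv2.putText(o,str(x0+x),(x*k,14),0,.35,(0,0,255),1)
    for y in range(-y0%20,im.shape[0],20):
        cv2.line(o,(0,y*k),(5,y*k),(0,0,255),1);cv2.putText(o,str(y0+y),(6,y*k+4),0,.35,(0,0,255),1)
    return o
import numpy as np
A=f(a,3,0,140,175);B=f(b,4,0,270,125)[:,:];C=f(c,4,0,225,285);D=f(d,4,0,135,130)
print(A.shape,B.shape,C.shape,D.shape)
def row(x,y):
    h=max(x.shape[0],y.shape[0]);p=lambda z:cv2.copyMakeBorder(z,0,h-z.shape[0],0,0,0)
    return np.hstack([p(x),p(y)])
def col(x,y):return row(x.transpose(1,0,2).copy(),y.transpose(1,0,2).copy()).transpose(1,0,2)
cv2.imwrite('pics/cropcab.png',A[:600]) ; cv2.imwrite('pics/cropside.png',np.hstack([f(b,3,0,270,125)[:405],f(c,3,0,225,285)]) )
cv2.imwrite('pics/m1.png',A)
cv2.imwrite('pics/m2.png',row(row(f(b,3,0,270,125),f(c,3,0,225,285))[:, :], np.zeros((10,10,3),np.uint8)))
E
```

```text
(585, 615, 3) (600, 500, 3) (540, 480, 3) (340, 340, 3)
```

View pics/m1.png

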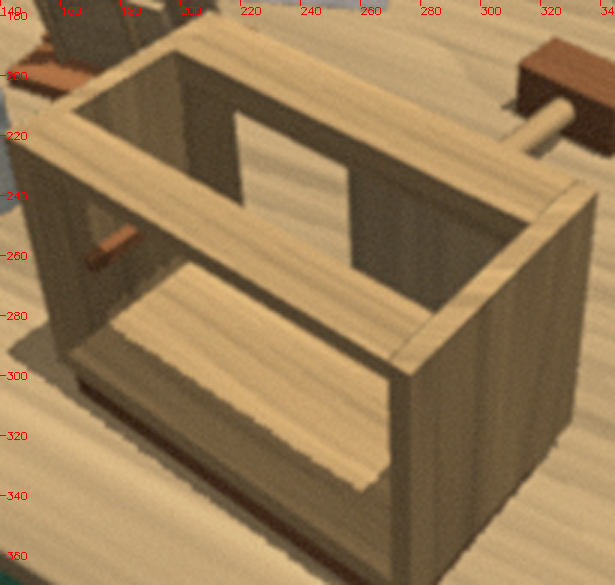

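View pics/m2.png

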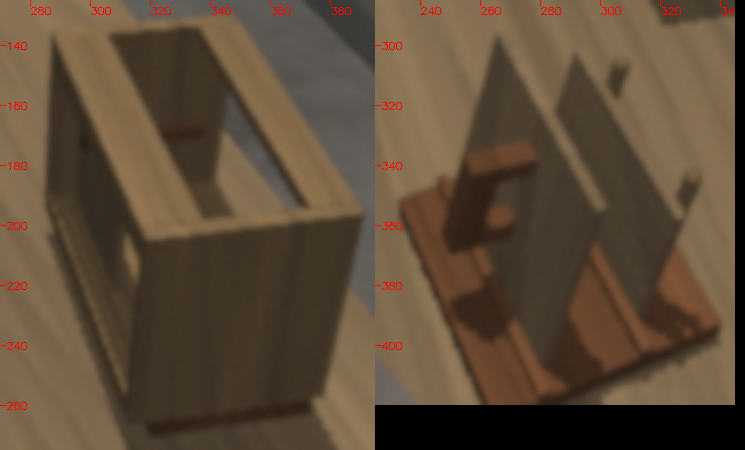

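Cabinet top corners, in original pixels: scene (277.3,300.3), (339,239), (141.7,222.7); side (390.7,196), (318.3,205.3), (286.7,137.3). Door top edge: side (265.7,296.7) to (301.7,355), foot corner (281,406.7); scene (168,140) and (212,154). I'll fit these.

```bash
cat >h.py <<'E'
from rig import *
import numpy as np,cv2
from scipy.optimize import least_squares
from scipy.spatial.transform import Rotation as Ro
def cam(n):
    c=camera_info(n);K=np.array(c['intrinsics'])
    if n!='wrist': return K,np.array(c['R']),np.array(c['t'])
    s=observe();T=np.eye(4);T[:3,:3]=Ro.from_euler('xyz',s['ee_rot']).as_matrix();T[:3,3]=s['ee_pos']
    W=np.linalg.inv(T@np.array(c['mount']));return K,W[:3,:3],W[:3,3]
def proj(C,X):
    K,R,t=C;p=(K@(R@np.atleast_2d(X).T+t[:,None]));return (p[:2]/p[2]).T
def cabP(v,L): # v=x,y,yaw
    return Ro.from_euler('z',v[2]).apply(np.atleast_2d(L))+[v[0],v[1],0]
def doorP(v,L,lean=.21): # v=foot mid x,y,yaw ; L relative to lower-edge mid of mid-plane
    # lower pull-side edge rests on z .02? lower edge of tilted board: plain-side corner is lower
    P=Ro.from_euler('y',lean).apply(np.atleast_2d(L))+[0,0,.02+.004*np.sin(lean)]
    return Ro.from_euler('z',v[2]).apply(P)+[v[0],v[1],0]
def fit(f,obs,v0):
    r=lambda v:np.concatenate([(proj(C,f(v,L))-p).ravel() for C,L,p in obs])
    s=least_squares(r,v0);return s.x,s.fun
E
python3 - <<'E'
from h import *
S,D=cam('scene'),cam('side')
h=.237
ob=[(S,[[.09,.16,h],[-.09,.16,h],[.09,-.16,h]],[[277.3,300.3],[339,239],[141.7,222.7]]),
(D,[[.09,-.16,h],[-.09,-.16,h],[-.09,.16,h]],[[390.7,196],[318.3,205.3],[286.7,137.3]])]
v,r=fit(cabP,ob,[.65,0,0]);print('cab',v.round(4),r.round(1));print('track',cabP(v,[-.076,0,.048]),'shut',cabP(v,[-.076,-.07,.048]))
a=.161
ob=[(D,[[0,.075,a],[0,-.075,a],[-0,-.075,0]],[[265.7,296.7],[301.7,355],[281,406.7]]),(S,[[.004,.075,a],[.004,-.075,a]],[[212,154],[168,140]])]
v,r=fit(doorP,ob,[.4,-.35,0]);print('door',v.round(4),r.round(1));print('pull',doorP(v,[-.04,0,.088]))
print(proj(D,doorP(v,[[-.04,0,.13],[-.04,0,.046]])))
E
```

```text
cab [ 0.7603  0.0352 -0.1138] [-0.1 -0.3  1.  -1.3 -1.7 -3.4  0.9 -1.5  0.7 -1.7 -0.2 -3.3]
track [[0.68475171 0.04379319 0.048     ]] shut [[ 0.67679982 -0.02575368  0.048     ]]
door [ 0.4384 -0.3615  0.1287] [-2.8 -3.  -3.4 -3.2 -1.5 -2.8 -6.6 -6.4 -9.  -2.7]
pull [[ 0.41778383 -0.36412212  0.11523896]]
[[258.07831695 336.58825761]
 [250.27852939 364.26507325]]
```

```bash
python3 - <<'E'
from h import *
M=np.array([[-1,0,0],[0,0,1],[0,1,0]]).T
s=observe();R0=Ro.from_euler('xyz',s['ee_rot'])
def tool(yaw,down,flip):
    a=np.array([np.cos(yaw)*np.cos(down),np.sin(yaw)*np.cos(down),-np.sin(down)]);x=np.array([-np.sin(yaw),np.cos(yaw),0])*flip
    return np.array([x,a,np.cross(x,a)]).T
for nm,az,yaw,down in(('rack',-.9,.129,np.radians(47)),('cab',-.05,-.114,np.radians(35))):
  for flip in(1,-1):
    T=tool(yaw,down,flip);d=(Ro.from_matrix(T)*R0.inv()).as_rotvec(degrees=True)
    for s23 in(1.6,2.):
        W=(Ro.from_euler('y',-s23)*Ro.from_euler('z',-az)).as_matrix()@T@M.T
        e=Ro.from_matrix(W).as_euler('ZYZ')
        print(nm,flip,'dr',d.round(1),'rpy',Ro.from_matrix(T).as_euler('xyz').round(3),s23,'j456',e.round(2))
E
```

```text
rack 1 dr [ -6.2 -43.1  29.8] rpy [-2.321  0.     1.7  ] 1.6 j456 [ 0.68  1.19 -2.75]
rack 1 dr [ -6.2 -43.1  29.8] rpy [-2.321  0.     1.7  ] 2.0 j456 [ 0.84  0.9  -3.07]
rack -1 dr [  56.5   -8.3 -139.7] rpy [-0.82   0.    -1.442] 1.6 j456 [0.68 1.19 0.4 ]
rack -1 dr [  56.5   -8.3 -139.7] rpy [-0.82   0.    -1.442] 2.0 j456 [0.84 0.9  0.08]
cab 1 dr [-14.4 -53.3  16. ] rpy [-2.531  0.     1.457] 1.6 j456 [-0.1   0.58 -1.45]
cab 1 dr [-14.4 -53.3  16. ] rpy [-2.531  0.     1.457] 2.0 j456 [-0.28  0.19 -1.26]
cab -1 dr [  74.   -20.2 -145.7] rpy [-0.611  0.    -1.685] 1.6 j456 [-0.1   0.58  1.69]
cab -1 dr [  74.   -20.2 -145.7] rpy [-0.611  0.    -1.685] 2.0 j456 [-0.28  0.19  1.88]
```

```bash
python3 -m creep '[{"dr":[3,-0.5,-8],"translation":[0.04,-0.05,0.01],"gripper":0.0854},{"dr":[6,-1,-16],"translation":[0.08,-0.1,0.03],"gripper":0.0854},{"dr":[10,-1.5,-25],"translation":[0.12,-0.15,0.05],"gripper":0.0854},{"dr":[13,-2,-33],"translation":[0.15,-0.2,0.07],"gripper":0.0854},{"dr":[17,-2.5,-42],"translation":[0.17,-0.26,0.07],"gripper":0.0854},{"dr":[20,-3,-50],"translation":[0.18,-0.32,0.07],"gripper":0.0854},{"dr":[24,-3.5,-59],"translation":[0.19,-0.38,0.07],"gripper":0.0854},{"dr":[28,-4,-69],"translation":[0.19,-0.44,0.07],"gripper":0.0854},{"dr":[32,-4.7,-79],"translation":[0.19,-0.5,0.07],"gripper":0.0854},{"dr":[36,-5.3,-89],"translation":[0.18,-0.56,0.07],"gripper":0.0854},{"dr":[40,-6,-99],"translation":[0.16,-0.62,0.06],"gripper":0.0854},{"dr":[44,-6.5,-109],"translation":[0.14,-0.68,0.05],"gripper":0.0854}]'; python3 -c "
from rig import *
s=observe();print(s['joint_pos'],s['ee_rot'])"
```

```text
time: 1.6
ee_pos: [0.3649, -0.1692, 0.2909]
ee_rot: [-0.941, -0.193, -0.874]
force: [1.5, -0.7, 0.4]
opening: 1.001
[-0.95612946 -0.083282    2.16523561  0.7531305   1.06957159 -0.52431075] [-0.94092918 -0.19310533 -0.87376347]
```

```bash
python3 -m creep '[{"dr":[3,-0.4,-7.5],"translation":[-0.015,-0.05,-0.01],"gripper":0.0854},{"dr":[6,-0.8,-15],"translation":[-0.03,-0.1,-0.02],"gripper":0.0854},{"dr":[9.5,-1.3,-23],"translation":[-0.047,-0.15,-0.03],"gripper":0.0854},{"dr":[12.5,-1.8,-30.7],"translation":[-0.0625,-0.203,-0.039],"gripper":0.0854},{"dr":[12.5,-1.8,-30.7],"translation":[-0.0625,-0.203,-0.039],"gripper":0.0854},{"dr":[12.5,-1.8,-30.7],"translation":[-0.0625,-0.203,-0.039],"gripper":0.0854}]'; python3 - <<'E'
from h import *
s=observe();C=cam('wrist');im=grab_frame('wrist')
np.savez('w1.npz',K=C[0],R=C[1],t=C[2]);print(s['joint_pos'].round(3),s['ee_rot'],s['ee_pos'])
cv2.imwrite('pics/w1.png',cv2.resize(im,(800,600),interpolation=cv2.INTER_CUBIC))
v=[.4384,-.3615,.1287];print(proj(C,doorP(v,[[-.004,.075,.161],[-.004,-.075,.161],[-.004,-.075,0],[-.051,0,.13],[-.051,0,.046]]))*[800/560,600/420])
E
```

```text
time: 2.35
ee_pos: [0.3034, -0.3698, 0.2517]
ee_rot: [-0.825, -0.009, -1.416]
force: [-0.3, 0.0, -0.1]
opening: 0.999
[-1.363  0.185  2.036  0.881  1.071 -0.453] [-0.82469046 -0.0093371  -1.41647306] [ 0.3033755  -0.36975475  0.25167572]
[[298.99995882 159.05079314]
 [538.46790232 164.99607454]
 [494.42851777 319.95437939]
 [416.60357112 250.31200771]
 [412.06553988 330.45426739]]
```

View pics/w1.png

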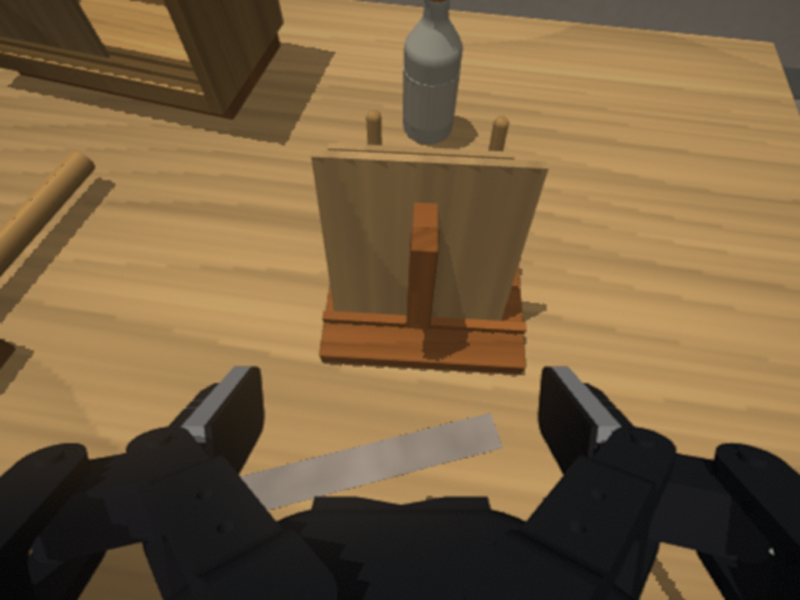

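Wrist view is clear: door top corners (312,158), (546,168), bar front-top (425,250), bar front-bottom (420,328). I'll refit with these.

```bash
python3 - <<'E'
from h import *
z=np.load('w1.npz');C=(z['K'],z['R'],z['t']);k=.7
D=cam('side')
L=[[-.004,.075,.161],[-.004,-.075,.161],[-.051,0,.13],[-.051,0,.046]];P=np.array([[312,158],[546,168],[425,250],[420,328]])*k
for nm,ob in(('w',[(C,L,P)]),('w+side',[(C,L,P),(D,[[0,.075,.161],[0,-.075,.161],[-0,-.075,0]],[[265.7,296.7],[301.7,355],[281,406.7]])])):
    v,r=fit(doorP,ob,[.44,-.36,.13]);print(nm,v.round(4),r.round(1),'pull',doorP(v,[-.04,0,.088]).round(4))
a=v[2];E=Ro.from_euler('xyz',[-.82,0,0]) 
down=np.radians(47);T=np.array([[np.sin(a),-np.cos(a),0],[np.cos(a)*np.cos(down),np.sin(a)*np.cos(down),-np.sin(down)]])
T=np.array([T[0],T[1],np.cross(T[0],T[1])]).T
s=observe();R=Ro.from_euler('xyz',s['ee_rot']);print('dr',(Ro.from_matrix(T)*R.inv()).as_rotvec(degrees=True),'app',T[:,1])
p=doorP(v,[-.04,0,.088])[0]
print('grasp shift',p+.011*T[:,1]-s['ee_pos'],'pre(-80mm)',p-.069*T[:,1]-s['ee_pos'])
# cabinet corner cues
print(proj(C,cabP([.7603,.0352,-.1138],[[-.09,-.16,0],[.09,-.16,0],[-.09,-.16,.054],[-.09,-.145,.054]]))/k)
E
```

```text
w [ 0.4397 -0.3672  0.1097] [-1.7 -0.7  2.  -1.2  0.3 -0.1 -0.8  1.4] pull [[ 0.419  -0.3695  0.1152]]
w+side [ 0.44   -0.3675  0.1128] [-1.5 -0.8  2.1 -1.6  0.7 -0.4 -0.5  1.1 -0.4 -1.  -1.7 -0.2 -0.3 -0.1] pull [[ 0.4194 -0.3698  0.1152]]
dr [ 0.59294589 -0.17317073 -2.41249101] app [ 0.67766126  0.07679179 -0.7313537 ]
grasp shift [ 0.1232122   0.00051255 -0.14470117] pre(-80mm) [ 0.0689993  -0.00563079 -0.08619287]
[[229.93490598 132.12504044]
 [286.71291578  41.35848799]
 [214.02350793  93.15281296]
 [201.4099499   90.5932186 ]]
```

```bash
python3 -m creep '[{"dr":[0.6,-0.2,-2.4],"translation":[0.035,-0.003,-0.045],"gripper":0.0854},{"dr":[0.6,-0.2,-2.4],"translation":[0.067,-0.006,-0.086],"gripper":0.0854},{"dr":[0.6,-0.2,-2.4],"translation":[0.067,-0.006,-0.086],"gripper":0.0854},{"dr":[0.6,-0.2,-2.4],"translation":[0.067,-0.006,-0.086],"gripper":0.0854}]'; cat >g.py <<'E'
from h import *
s=observe();a=.1128;p=np.array([.4192,-.3697,.1152]);down=np.radians(47)
x=np.array([np.sin(a),-np.cos(a),0]);y=np.array([np.cos(a)*np.cos(down),np.sin(a)*np.cos(down),-np.sin(down)])
T=np.array([x,y,np.cross(x,y)]).T;R=Ro.from_euler('xyz',s['ee_rot'])
print('dr',(Ro.from_matrix(T)*R.inv()).as_rotvec(degrees=True).round(2),'shift',(p+.011*y-s['ee_pos']).round(4),s['qvel'].round(3),s['joint_pos'].round(3))
E
python3 g.py
```

```text
time: 2.9
ee_pos: [0.3706, -0.3759, 0.1669]
ee_rot: [-0.819, -0.001, -1.458]
force: [0.1, 0.1, -0.5]
opening: 0.999
dr [ 0.05  0.06 -0.02] shift [ 0.0561  0.007  -0.0597] [-0.018 -0.019 -0.003  0.003 -0.001 -0.001] [-1.216  0.382  2.041  1.076  0.852 -0.559]
```

```bash
python3 -m creep '[{"dr":[0,0,0],"translation":[0.02,0.0025,-0.021],"gripper":0.0854},{"dr":[0,0,0],"translation":[0.04,0.005,-0.042],"gripper":0.0854},{"dr":[0,0,0],"translation":[0.056,0.007,-0.06],"gripper":0.0854},{"dr":[0,0,0],"translation":[0.056,0.007,-0.06],"gripper":0.0854},{"dr":[0,0,0],"translation":[0.056,0.007,-0.06],"gripper":0.0}, {"dr":[0,0,0],"translation":[0.056,0.007,-0.06],"gripper":0.0},{"dr":[0,0,0],"translation":[0.056,0.007,-0.06],"gripper":0.0},{"dr":[0,0,0],"translation":[0.056,0.007,-0.06],"gripper":0.0},{"dr":[0,0,0],"translation":[0.056,0.007,-0.06],"gripper":0.0}]'; python3 g.py
```

```text
time: 4.03
ee_pos: [0.4261, -0.3693, 0.1062]
ee_rot: [-0.82, -0.0, -1.46]
force: [-6.2, 1.4, 6.3]
opening: 0.202
dr [-0.    0.04  0.09] shift [0.0005 0.0005 0.001 ] [-0.002  0.     0.001 -0.     0.001  0.001] [-1.096  0.533  2.009  1.25   0.737 -0.67 ]
```

```bash
python3 -m creep '[{"dr":[0,0,0],"translation":[0,0,0.01],"gripper":0},{"dr":[0,0,0],"translation":[0,0,0.03],"gripper":0},{"dr":[0,0,0],"translation":[-0.01,0,0.06],"gripper":0},{"dr":[0,0,0],"translation":[-0.02,0.02,0.09],"gripper":0},{"dr":[0,0,-2],"translation":[-0.02,0.06,0.12],"gripper":0},{"dr":[0,0,-4],"translation":[-0.01,0.11,0.13],"gripper":0},{"dr":[0,0,-6],"translation":[0,0.16,0.13],"gripper":0},{"dr":[0,0,-8],"translation":[0.02,0.21,0.13],"gripper":0},{"dr":[0,0,-10],"translation":[0.04,0.26,0.13],"gripper":0},{"dr":[0,0,-12],"translation":[0.055,0.31,0.13],"gripper":0},{"dr":[0,0,-13],"translation":[0.07,0.355,0.13],"gripper":0},{"dr":[0,0,-13],"translation":[0.07,0.375,0.13],"gripper":0}]'; python3 - <<'E'
from h import *
s=observe();C=cam('wrist');im=grab_frame('wrist')
np.savez('w2.npz',K=C[0],R=C[1],t=C[2]);print(s['joint_pos'].round(3),s['ee_rot'],s['ee_pos'])
cv2.imwrite('pics/w2.png',cv2.resize(im,(800,600),interpolation=cv2.INTER_CUBIC))
v=[.7603,.0352,-.1138];h=.237;print(proj(C,cabP(v,[[-.09,.16,h],[-.09,-.16,h],[.09,-.16,h],[-.09,.145,.204],[-.09,-.145,.204],[-.09,.145,.054],[-.09,-.145,.054]]))/.7)
E
```

```text
time: 5.52
ee_pos: [0.4799, -0.046, 0.2292]
ee_rot: [-0.861, -0.008, -1.681]
force: [0.4, -0.5, -1.5]
opening: 0.201
[-0.232  0.024  2.276  0.499  0.153  0.979] [-0.86053003 -0.00810613 -1.68050884] [ 0.47987673 -0.04604918  0.22922724]
[[-1.81541205e+02  2.80054344e-01]
 [ 4.98813275e+02  6.86688623e+00]
 [ 4.73751453e+02 -1.68467065e+02]
 [-8.32040363e+01  6.33381476e+01]
 [ 4.58661276e+02  6.81882624e+01]
 [ 8.72690848e+01  2.24917679e+02]
 [ 4.36694908e+02  2.27385993e+02]]
```

View pics/w2.png

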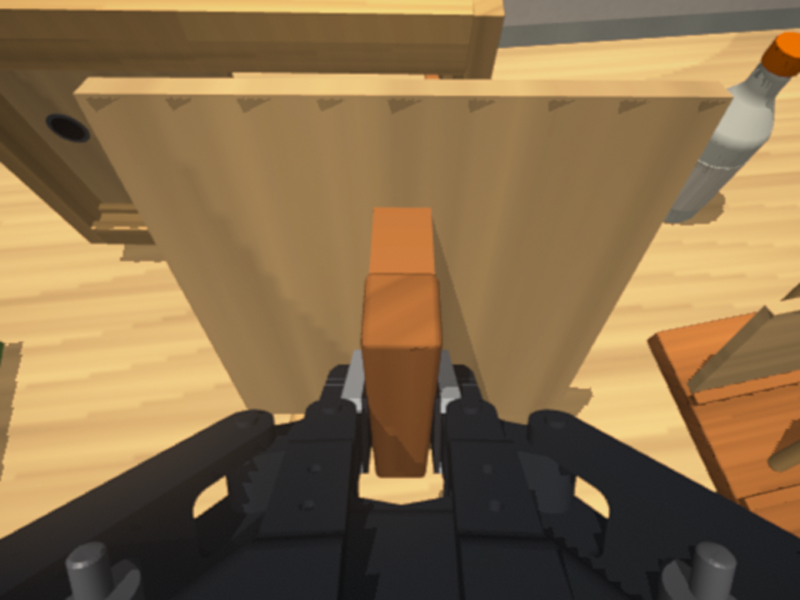

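```bash
python3 - <<'E'
from h import *
s=observe();print(s['time'],s['ee_pos'].round(4),s['ee_rot'].round(4),s['joint_pos'].round(3),s['qvel'].round(3))
J=np.array([[1.069,.351,1.652],[-.956,-.083,2.165],[-1.363,.185,2.036],[-1.216,.382,2.041],[-1.096,.533,2.009],[-.232,.024,2.276]])
P=np.array([[.2225,.5026,.2388],[.3649,-.1692,.2909],[.3034,-.3698,.2517],[.3706,-.3759,.1669],[.4261,-.3693,.1062],[.4799,-.046,.2292]])
E=np.array([[-1.5707,.0012,1.154],[-.9409,-.1931,-.8738],[-.8247,-.0093,-1.4165],[-.819,-.001,-1.458],[-.82,0,-1.46],[-.8605,-.0081,-1.6805]])
A=[];b=[]
for j,p,e in zip(J,P,E):
    y=Ro.from_euler('xyz',e).as_matrix()[:,1];u=np.array([np.cos(j[0]),np.sin(j[0]),0]);n=np.array([-u[1],u[0],0]);q=j[1]+j[2]
    A+=[[1,0,np.sin(j[1]),np.sin(q),np.cos(q),u@y],[0,1,np.cos(j[1]),np.cos(q),-np.sin(q),y[2]],[0,0,0,0,0,n@y]];b+=[u@p,p[2],n@p]
x,res,*_=np.linalg.lstsq(np.array(A),np.array(b),rcond=None);print('a0 d1 L2 L3 a3 d6',x.round(4),np.abs(np.array(A)@x-b).max())
np.save('kin.npy',x)
M=np.array([[-1,0,0],[0,0,1],[0,1,0]]).T
def ik(p,T,f=-1):
    a0,d1,L2,L3,a3,d6=x;w=p-d6*T[:,1];j1=np.arctan2(w[1],w[0]);r=np.hypot(w[0],w[1])
    g=lambda v:[a0+L2*np.sin(v[0])+L3*np.sin(sum(v))+a3*np.cos(sum(v))-r,d1+L2*np.cos(v[0])+L3*np.cos(sum(v))-a3*np.sin(sum(v))-w[2]]
    o=least_squares(g,[.4,1.9]);v=o.x
    W=(Ro.from_euler('y',-sum(v))*Ro.from_euler('z',-j1)).as_matrix()@T@M.T
    return np.r_[j1,v,Ro.from_matrix(W).as_euler('ZYZ')].round(2),o.cost
c=[.7603,.0352,-.1138]
for nm,L,down in(('stage',[-.21,-.05,.141],47),('ins',[-.13,-.05,.150],47),('up',[-.116,-.05,.145],35),('seat',[-.116,-.07,.136],35),('seat45',[-.116,-.07,.136],45)):
    dn=np.radians(down);a=c[2];X=np.array([np.sin(a),-np.cos(a),0]);Y=np.array([np.cos(a)*np.cos(dn),np.sin(a)*np.cos(dn),-np.sin(dn)])
    T=np.array([X,Y,np.cross(X,Y)]).T;print(nm,ik(cabP(c,L)[0]+.011*Y,T))
im=cv2.imread('pics/w2.png');A=cv2.resize(im[0:270,0:260],None,fx=2,fy=2,interpolation=cv2.INTER_CUBIC);B=cv2.resize(im[0:110,400:540],None,fx=2,fy=2,interpolation=cv2.INTER_CUBIC)
o=np.zeros((540,800,3),np.uint8);o[:,:520]=A;o[:220,520:]=B;cv2.imwrite('pics/w2c.png',o)
E
```

```text
5.575 [ 0.4798 -0.0457  0.229 ] [-0.8615 -0.0063 -1.6839] [-0.23   0.024  2.275  0.484  0.153  0.999] [-0.053 -0.001  0.004  0.423  0.025 -0.536]
a0 d1 L2 L3 a3 d6 [-0.042   0.3289  0.5319  0.4909  0.0756  0.3239] 0.04668292120049068
stage (array([ 0.1 ,  0.36,  2.24, -2.48,  0.24, -2.06]), np.float64(7.274938438450347e-27))
ins (array([ 0.06,  0.42,  2.07, -2.21,  0.15, -2.37]), np.float64(3.3299148634296716e-17))
up (array([ 0.07,  0.51,  2.13, -2.81,  0.48, -1.76]), np.float64(9.027007707187628e-25))
seat (array([ 0.02,  0.53,  2.14, -2.91,  0.5 , -1.7 ]), np.float64(7.937996818546799e-24))
seat45 (array([ 0.01,  0.47,  2.06, -2.67,  0.19, -1.94]), np.float64(3.232480818659537e-30))
```

View pics/w2c.png

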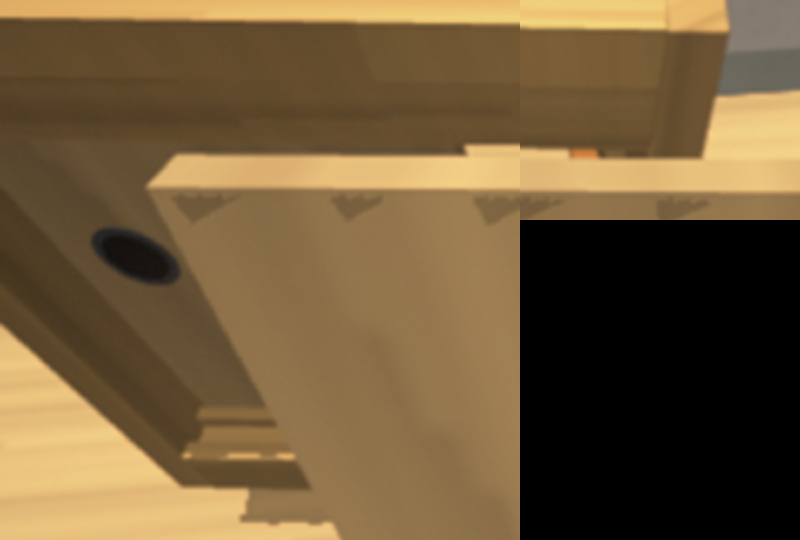

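```bash
python3 - <<'E'
from h import *
z=np.load('w2.npz');C=(z['K'],z['R'],z['t']);k=.7;S,D=cam('scene'),cam('side');h=.237
w=(C,[[-.09,-.16,h],[-.09,-.145,.204],[-.09,.145,.054]],np.array([[504,16],[465,76],[91.5,229]])*k)
ob=[(S,[[.09,.16,h],[-.09,.16,h],[.09,-.16,h]],[[277.3,300.3],[339,239],[141.7,222.7]]),
(D,[[.09,-.16,h],[-.09,-.16,h],[-.09,.16,h]],[[390.7,196],[318.3,205.3],[286.7,137.3]])]
f4=lambda v,L:cabP(v,L)+[0,0,v[3]]
for nm,o in(('w',[w]),('all',[w]+ob)):
    v,r=fit(cabP,o,[.76,.035,-.11]);print(nm,v.round(4),r.round(1),'trk',cabP(v,[-.076,-.07,.048]).round(4))
    v,r=fit(f4,o,[.76,.035,-.11,0]);print(nm,'+z',v.round(4),r.round(1))
L=np.array([[-.004,.075,.161],[-.004,-.075,.161],[-.051,.009,.13],[-.051,-.009,.13],[-.029,.009,.13],[-.029,-.009,.13]])
P=np.array([[74,94],[733,98],[363,348],[441,348],[364,272],[437,272]])*k
df=lambda v,L:Ro.from_euler('ZYX',v[3:]).apply(L)+v[:3]
s=observe();T=Ro.from_euler('xyz',s['ee_rot']).as_matrix();
v,r=fit(df,[(C,L,P)],[.5,-.05,.17,-.11,.21,0]);print('door',v.round(4),r.round(1));pl=df(v,np.array([[-.04,0,.088]]))[0]
print('pull img',pl.round(4),'from tcp',(s['ee_pos']-.011*T[:,1]).round(4),'down',np.arcsin(-T[2,1]),'top mid',df(v,np.array([[0,0,.161]]))[0].round(4))
print('pull in tool',(T.T@(pl-s['ee_pos'])).round(4))
E
```

```text
w [ 0.7552  0.0321 -0.1242] [ 1.3 -0.3 -0.5  0.2 -1.5 -0.6] trk [[ 0.6711 -0.0279  0.048 ]]
w +z [ 0.7571  0.0323 -0.1159 -0.0023] [ 0.5 -0.  -0.7 -0.   0.1  0. ]
all [ 0.7563  0.0326 -0.1206] [ 0.6 -1.9 -1.  -1.3 -1.6 -0.9 -1.  -2.4  0.6 -2.6 -0.8 -5.3 -0.3 -0.4
 -1.  -0.9 -0.9 -2.8] trk [[ 0.6724 -0.0277  0.048 ]]
all +z [ 0.7585  0.0329 -0.1077 -0.0042] [-0.5  0.3 -1.2 -0.1  1.1  0.8 -0.1  0.1  0.  -0.8 -1.6 -2.1  0.7  0.4
  0.7  0.5 -0.8 -1.4]
door [ 0.4983 -0.0504  0.14   -0.1182  0.2006 -0.0062] [-0.9  1.4  0.4  1.3 -2.  -0.7  1.  -0.3  1.  -1.1  0.7 -0.7]
pull img [ 0.4768 -0.0473  0.2342] from tcp [ 0.4726 -0.0448  0.2374] down 0.8614810272108634 top mid [ 0.5303 -0.0532  0.2978]
pull in tool [ 0.002  -0.0057  0.0014]
```

```bash
cat >kin.py <<'E'
from h import *
J=np.array([[1.069,.351,1.652,0,1.139,-.085],[-.95613,-.08328,2.16524,.75313,1.06957,-.52431],[-1.363,.185,2.036,.881,1.071,-.453],[-1.216,.382,2.041,1.076,.852,-.559],[-1.096,.533,2.009,1.25,.737,-.67],[-.23,.024,2.275,.484,.153,.999]])
P=np.array([[.2225,.5026,.2388],[.3649,-.1692,.2909],[.3034,-.3698,.2517],[.3706,-.3759,.1669],[.4261,-.3693,.1062],[.4798,-.0457,.2290]])
E=np.array([[-1.5707,.0012,1.154],[-.9409,-.1931,-.8738],[-.8247,-.0093,-1.4165],[-.819,-.001,-1.458],[-.82,0,-1.46],[-.8615,-.0063,-1.6839]])
M=np.array([[-1,0,0],[0,0,1],[0,1,0]]).T
def fk(j,x):
    a0,d1,L2,L3,a3,d6,o4,o5=x
    R1=Ro.from_euler('z',j[0]);R2=R1*Ro.from_euler('y',j[1]);R3=R2*Ro.from_euler('y',j[2]);R4=R3*Ro.from_euler('z',j[3]);R5=R4*Ro.from_euler('y',j[4]);R6=R5*Ro.from_euler('z',j[5])
    p=R1.apply([a0,0,d1])+R2.apply([0,0,L2])+R3.apply([a3,0,L3])+R4.apply([0,o4,0])+R5.apply([o5,0,d6])
    return p,R6.as_matrix()@M
E
python3 - <<'E'
from kin import *
f=lambda x:np.concatenate([fk(j,x)[0]-p for j,p in zip(J,P)])
s=least_squares(f,[0,.3,.5,.45,0,.3,0,0]);x=s.x;print(x.round(4),s.fun.reshape(-1,3).round(3))
for j,e in zip(J,E):
    print((Ro.from_matrix(fk(j,x)[1])*Ro.from_euler('xyz',e).inv()).as_rotvec().round(3))
np.save('kin.npy',x)
E
```

```text
[-0.0606  0.3271  0.5118  0.5219  0.0848  0.2879  0.041   0.006 ] [[ 0.005 -0.003 -0.015]
 [ 0.004  0.002  0.014]
 [ 0.002  0.001  0.01 ]
 [-0.004  0.     0.002]
 [-0.009 -0.004 -0.003]
 [ 0.001 -0.006 -0.008]]
[ 0.001 -0.     0.   ]
[-0.  0.  0.]
[-0.     0.001 -0.   ]
[-0.001  0.001  0.   ]
[-0.001 -0.     0.001]
[-0.    -0.001 -0.   ]
```

```bash
sed -i 's/d6,o4,o5=x/d6,o4,o5,a2,b1=x/; s/\[a0,0,d1\]/[a0,b1,d1]/; s/\[0,0,L2\]/[a2,0,L2]/' kin.py; cat >>kin.py <<'E'
def ik(p,T,x,g):
    def f(j):
        q,R=fk(j,x);return np.r_[(q-p)*5,(Ro.from_matrix(R)*Ro.from_matrix(T).inv()).as_rotvec()]
    return least_squares(f,g,bounds=([-2.75,-.79,.01,-1.57,.07,-2.87],[2.75,2.1,2.65,4.71,3.14,2.87]))
def toolR(a,dn):
    X=np.array([np.sin(a),-np.cos(a),0]);Y=np.array([np.cos(a)*np.cos(dn),np.sin(a)*np.cos(dn),-np.sin(dn)]);return np.array([X,Y,np.cross(X,Y)]).T
E
python3 - <<'E'
from kin import *
f=lambda x:np.concatenate([np.concatenate([fk(j,x)[0]-p for j,p in zip(J,P)]),1e-3*(x-[0,.33,.5,.5,0,.28,0,0,0,0])])
s=least_squares(f,[0,.3,.5,.45,0,.3,0,0,0,0]);x=s.x;print(x.round(4),s.fun[:18].reshape(-1,3).round(3))
np.save('kin.npy',x)
c=[.757,.0325,-.115]
for nm,L,dn in(('ins',[-.13,-.05,.150],.82),('up',[-.116,-.05,.145],.61),('seat',[-.116,-.07,.136],.61),('ins+',[-.13,-.05,.150],1.2),('seat+',[-.116,-.07,.136],1.0)):
    T=toolR(c[2],dn)
    for g in([0,.4,1.8,.2,.5,1.5],[0,.4,1.8,3.,.5,-1.5]):
        o=ik(cabP(c,L)[0]+.011*T[:,1],T,x,g);print(nm,o.x.round(2),round(o.cost,5))
E
```

```text
[-6.000e-04  2.597e-01  4.872e-01  4.389e-01  4.130e-02  2.571e-01
  7.000e-04  2.000e-04 -2.000e-04  4.600e-02] [[ 0.  0.  0.]
 [ 0.  0.  0.]
 [-0. -0. -0.]
 [-0. -0. -0.]
 [ 0.  0.  0.]
 [ 0. -0. -0.]]
ins [-0.05  0.44  1.98 -1.25  0.07  2.87] 0.0018
ins [-0.06  0.45  2.02  3.59  0.08 -1.98] 0.0
up [-0.05  0.46  1.94 -1.26  0.07  2.87] 0.03123
up [-0.06  0.52  2.08  3.25  0.42 -1.64] 0.0
seat [-0.11  0.54  2.08  3.16  0.44 -1.58] 0.0
seat [-0.11  0.54  2.08  3.16  0.44 -1.58] 0.0
ins+ [-0.07  0.47  1.79 -0.03  0.5   1.64] 0.0
ins+ [-0.07  0.47  1.79 -0.03  0.5   1.64] 0.0
seat+ [-0.11  0.49  1.89 -0.01  0.19  1.59] 0.0
seat+ [-0.11  0.49  1.89 -0.01  0.19  1.59] 0.0
```

```bash
python3 - <<'E'
from kin import *
x=np.load('kin.npy');s=observe();R=Ro.from_euler('xyz',s['ee_rot'])
G=Ro.from_euler('xyz',[-.82,0,-1.46]);p=np.array([.4261,-.3693,.1062])
print('return dr',(G*R.inv()).as_rotvec(degrees=True).round(2),'tr',(p-s['ee_pos']).round(4))
pull=np.array([.4197,-.3697,.1142])
T=toolR(.1128,1.26);print('regrip dr rel G',(Ro.from_matrix(T)*G.inv()).as_rotvec(degrees=True).round(2),'app',T[:,1].round(3))
q=pull+.011*T[:,1];print('TCP',q,'rel p',(q-p).round(4),'pre-70',(q-.07*T[:,1]-p).round(4))
for d in(0,.07,.15):
    o=ik(q-d*T[:,1],T,x,[-1.1,.5,2,1.2,.9,-.6]);print(d,o.x.round(2),o.cost.round(5))
c=[.757,.0325,-.115]
for nm,L,dn in(('stage',[-.21,-.05,.141],1.26),('ins',[-.13,-.05,.150],1.26),('up',[-.116,-.05,.145],1.05),('seat',[-.116,-.07,.136],1.05)):
    T=toolR(c[2],dn);o=ik(cabP(c,L)[0]+.011*T[:,1],T,x,[0,.4,1.8,.2,.5,1.5]);print(nm,o.x.round(2),round(o.cost,5))
E
```

```text
return dr [ 0.36 -2.38 12.84] tr [-0.0537 -0.3236 -0.1228]
regrip dr rel G [-2.81 25.05  0.11] app [ 0.304  0.034 -0.952]
TCP [ 0.42304261 -0.36932135  0.10372701] rel p [-0.0031 -0.     -0.0025] pre-70 [-0.0243 -0.0024  0.0642]
0 [-0.92  0.49  1.87  0.44  0.67  0.2 ] 0.0
0.07 [-0.96  0.37  1.86  0.38  0.8   0.25] 0.0
0.15 [-1.    0.24  1.82  0.34  0.97  0.28] 0.0
stage [-0.07  0.38  1.96 -0.03  0.49  1.64] 0.0
ins [-0.07  0.49  1.75 -0.02  0.59  1.63] 0.0
up [-0.07  0.48  1.85 -0.08  0.29  1.68] 0.0
seat [-0.11  0.49  1.86 -0.01  0.26  1.58] 0.0
```

The kinematic model shows that the present grasp would put the wrist in its singularity at the cabinet. I'm putting the door back in the rack to re-grip it more steeply.

```bash
python3 -m creep '[{"dr":[0,-0.5,2],"translation":[-0.01,-0.04,0],"gripper":0},{"dr":[0,-1,4],"translation":[-0.02,-0.09,0],"gripper":0},{"dr":[0.1,-1.5,6],"translation":[-0.03,-0.14,0],"gripper":0},{"dr":[0.2,-2,8],"translation":[-0.045,-0.19,0],"gripper":0},{"dr":[0.3,-2.4,10],"translation":[-0.06,-0.24,-0.005],"gripper":0},{"dr":[0.4,-2.4,12],"translation":[-0.07,-0.29,-0.02],"gripper":0},{"dr":[0.4,-2.4,12.8],"translation":[-0.07,-0.32,-0.045],"gripper":0},{"dr":[0.4,-2.4,12.8],"translation":[-0.06,-0.3236,-0.065],"gripper":0},{"dr":[0.4,-2.4,12.8],"translation":[-0.055,-0.3236,-0.085],"gripper":0},{"dr":[0.4,-2.4,12.8],"translation":[-0.055,-0.3236,-0.085],"gripper":0},{"dr":[0.4,-2.4,12.8],"translation":[-0.055,-0.3236,-0.085],"gripper":0}]'; python3 - <<'E'
from h import *
s=observe();R=Ro.from_euler('xyz',s['ee_rot']);G=Ro.from_euler('xyz',[-.82,0,-1.46]);p=np.array([.4261,-.3693,.1062])
print('dr',(G*R.inv()).as_rotvec(degrees=True).round(2),'tr',(p-s['ee_pos']).round(4))
E
```

```text
time: 6.95
ee_pos: [0.4249, -0.3712, 0.1449]
ee_rot: [-0.818, -0.003, -1.458]
force: [0.5, -0.1, -0.9]
opening: 0.198
dr [ 0.16  0.15 -0.1 ] tr [ 0.0012  0.0019 -0.0387]
```

```bash
python3 -m creep '[{"dr":[0,0,0],"translation":[0.001,0.002,-0.015],"gripper":0},{"dr":[0,0,0],"translation":[0.001,0.002,-0.03],"gripper":0},{"dr":[0,0,0],"translation":[0.001,0.002,-0.038],"gripper":0},{"dr":[0,0,0],"translation":[0.001,0.002,-0.038],"gripper":0},{"dr":[0,0,0],"translation":[0.001,0.002,-0.038],"gripper":0.05},{"dr":[0,0,0],"translation":[0.001,0.002,-0.038],"gripper":0.06},{"dr":[0,0,0],"translation":[0.001,0.002,-0.038],"gripper":0.07},{"dr":[0,0,0],"translation":[-0.023,0,-0.013],"gripper":0.07},{"dr":[-1,10,0],"translation":[-0.033,-0.001,0.013],"gripper":0.07},{"dr":[-2,18,0.1],"translation":[-0.028,-0.001,0.02],"gripper":0.07},{"dr":[-2.8,25,0.1],"translation":[-0.023,-0.001,0.026],"gripper":0.07},{"dr":[-2.8,25,0.1],"translation":[-0.023,-0.001,0.026],"gripper":0.07}]'; python3 - <<'E'
from kin import *
s=observe();C=cam('wrist');im=grab_frame('wrist');np.savez('w3.npz',K=C[0],R=C[1],t=C[2]);cv2.imwrite('pics/w3.png',cv2.resize(im,(800,600),interpolation=cv2.INTER_CUBIC))
T=toolR(.1128,1.26);q=np.array([.4197,-.3697,.1142])+.011*T[:,1];R=Ro.from_euler('xyz',s['ee_rot'])
print('dr',(Ro.from_matrix(T)*R.inv()).as_rotvec(degrees=True).round(2),'tr',(q-s['ee_pos']).round(4))
E
```

```text
time: 8.45
ee_pos: [0.4031, -0.3722, 0.1714]
ee_rot: [-1.26, -0.004, -1.455]
force: [-0.5, 0.7, -0.3]
opening: 0.822
dr [ 0.22  0.05 -0.17] tr [ 0.0199  0.0029 -0.0677]
```

View pics/w3.png

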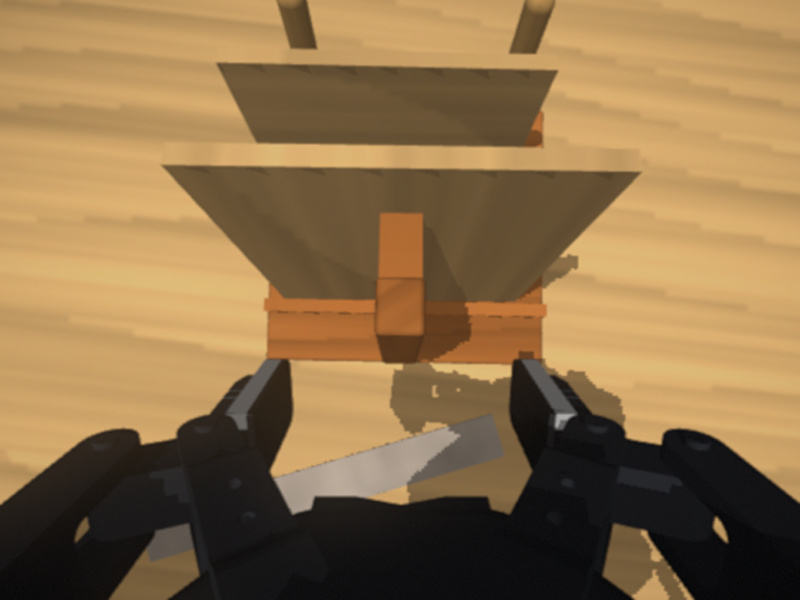

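The door is back in place behind the strip, with the bar at (400,300) centred between the jaws. Now the re-grip.

```bash
python3 -m creep '[{"dr":[0.2,0,-0.2],"translation":[0.007,0.003,-0.022],"gripper":0.07},{"dr":[0.2,0,-0.2],"translation":[0.014,0.003,-0.046],"gripper":0.07},{"dr":[0.2,0,-0.2],"translation":[0.020,0.003,-0.067],"gripper":0.07},{"dr":[0.2,0,-0.2],"translation":[0.020,0.003,-0.067],"gripper":0.05},{"dr":[0.2,0,-0.2],"translation":[0.020,0.003,-0.067],"gripper":0},{"dr":[0.2,0,-0.2],"translation":[0.020,0.003,-0.067],"gripper":0},{"dr":[0.2,0,-0.2],"translation":[0.020,0.003,-0.067],"gripper":0},{"dr":[0.2,0,-0.2],"translation":[0.020,0.003,-0.067],"gripper":0}]'; python3 - <<'E'
from kin import *
x=np.load('kin.npy');s=observe();p=s['ee_pos'];c=[.757,.0325,-.115];R=Ro.from_euler('xyz',s['ee_rot'])
T=toolR(-.115,1.26);q=cabP(c,[-.21,-.05,.137])[0]+.011*T[:,1]
print('stage dr',(Ro.from_matrix(T)*R.inv()).as_rotvec(degrees=True).round(2),'tr',(q-p).round(4))
E
```

```text
time: 9.5
ee_pos: [0.4218, -0.3693, 0.1037]
ee_rot: [-1.257, 0.002, -1.46]
force: [-4.6, 0.1, 7.0]
opening: 0.202
stage dr [ -0.1    0.17 -12.94] tr [0.1242 0.3759 0.0228]
```

```bash
python3 -m creep '[{"dr":[0,0,0],"translation":[0,0,0.012],"gripper":0},{"dr":[0,0,0],"translation":[0,0,0.035],"gripper":0},{"dr":[0,0,0],"translation":[-0.01,0,0.065],"gripper":0},{"dr":[0,0,-1],"translation":[-0.02,0.03,0.09],"gripper":0},{"dr":[0,0,-3],"translation":[-0.02,0.08,0.1],"gripper":0},{"dr":[0,0,-5],"translation":[-0.01,0.13,0.1],"gripper":0},{"dr":[0,0,-7],"translation":[0.01,0.18,0.1],"gripper":0},{"dr":[0,0,-9],"translation":[0.03,0.23,0.1],"gripper":0},{"dr":[0,0,-11],"translation":[0.05,0.28,0.1],"gripper":0},{"dr":[0,0,-12.9],"translation":[0.07,0.33,0.1],"gripper":0},{"dr":[0,0,-12.9],"translation":[0.08,0.376,0.09],"gripper":0},{"dr":[0,0,-12.9],"translation":[0.08,0.376,0.09],"gripper":0}]';python3 -m creep '[{"dr":[0,0,0],"translation":[0,0,0],"gripper":0},{"dr":[0,0,0],"translation":[0,0,0],"gripper":0}]'; python3 - <<'E'
from kin import *
s=observe();C=cam('wrist');im=grab_frame('wrist');np.savez('w4.npz',K=C[0],R=C[1],t=C[2],p=s['ee_pos'],e=s['ee_rot']);cv2.imwrite('pics/w4.png',cv2.resize(im,(800,600),interpolation=cv2.INTER_CUBIC))
c=[.757,.0325,-.115];q=cabP(c,[-.21,-.05,.137])[0]
for n,px in(('side',[265,245]),('side',[193,250])):
    K,Rr,t=cam(n);d=Rr.T@np.linalg.inv(K)@[*px,1];o=-Rr.T@t;print('mallet',(o+d*(.03-o[2])/d[2]).round(3))
print(s['joint_pos'].round(2),s['qvel'].round(3),s['ee_rot'])
print(proj(C,cabP(c,[[-.09,.16,.237],[-.09,-.16,.237],[.09,-.16,.237],[-.09,-.145,.204],[-.09,.145,.054]]))/.7)
E
```

```text
time: 11.0
ee_pos: [0.5016, 0.0097, 0.1928]
ee_rot: [-1.259, 0.003, -1.681]
force: [-0.4, -0.9, -0.6]
opening: 0.203
time: 11.25
ee_pos: [0.5017, 0.0061, 0.1932]
ee_rot: [-1.257, 0.003, -1.686]
force: [0.2, -0.2, -0.7]
opening: 0.203
mallet [ 0.559 -0.002  0.03 ]
mallet [0.37  0.038 0.03 ]
[-0.08  0.2   2.02 -0.02  0.6   1.62] [-0.004  0.001 -0.001 -0.001 -0.002  0.003] [-1.25730946  0.00285333 -1.68643527]
[[-497.03983726 -259.03844628]
 [ 828.00539412 -266.54597241]
 [ 794.06408726 -914.59424775]
 [ 681.63411915 -130.89220006]
 [  85.41787898  101.71775345]]
```

View pics/w4.png

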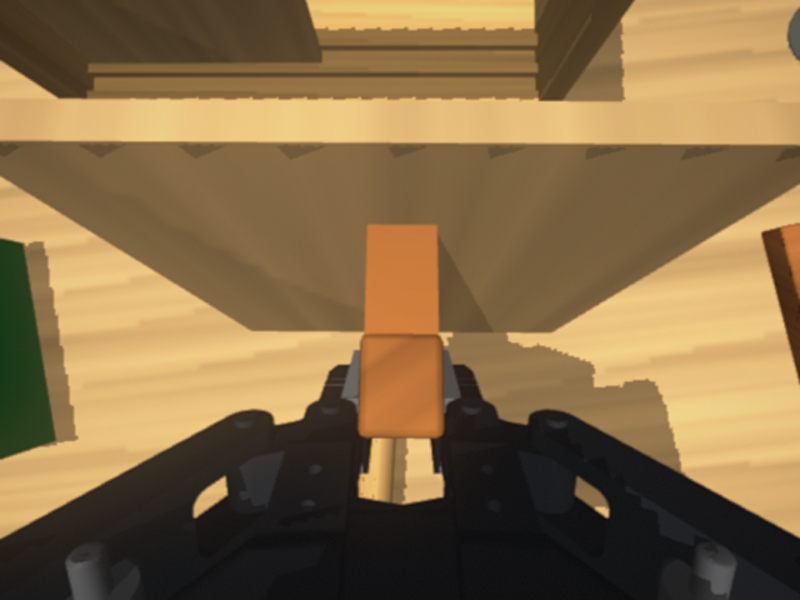

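The picture shows the lower track between wall ends (88,97) and (540,100), the door foot at (250,330)-(553,332), and the bar top at (358,437)-(444,437). I'll fit the door in the hand and the cabinet from this view.

```bash
cat >d.py <<'E'
from kin import *
z=np.load('w4.npz');C=(z['K'],z['R'],z['t']);k=.7
L=np.array([[-.004,.075,0],[-.004,-.075,0],[-.051,.009,.13],[-.051,-.009,.13],[-.029,.009,.13],[-.029,-.009,.13],[-.004,.008,.13],[-.004,-.008,.13]])
P=np.array([[250,330],[553,332],[358,437],[444,437],[360,335],[442,335],[367,225],[438,225]])*k
df=lambda v,L:Ro.from_euler('ZYX',v[3:]).apply(L)+v[:3]
v,r=fit(df,[(C,L,P)],[.5,0,.1,-.115,.21,0])
T=Ro.from_euler('xyz',z['e']).as_matrix();tool=lambda X:(T.T@(X-z['p']))
if __name__=='__main__':
    print(v.round(4),r.round(1));pl=df(v,np.array([[-.04,0,.088]]))[0];tp=df(v,np.array([[0,0,.161]]))[0]
    print('pull',pl.round(4),'in tool',tool(pl).round(4),'top',tp.round(4),'down',np.arcsin(-T[2,1]),'tool yaw',np.arctan2(T[1,1],T[0,1]))
    print('top edge proj rows',(proj(C,df(v,np.array([[-.004,0,.161],[.004,0,.161]])))/k).round(1))
    c=[.757,.0325,-.115]
    w2=np.load('w2.npz');C2=(w2['K'],w2['R'],w2['t'])
    ob=[(C2,[[-.09,-.16,.237],[-.09,-.145,.204],[-.09,.145,.054]],np.array([[504,16],[465,76],[91.5,229]])*k),(C,[[-.082,.145,.054],[-.082,-.145,.054]],np.array([[88,91],[540,96]])*k)]
    for L4 in(-.09,-.086):
        ob[1]=(C,[[L4,.145,.054],[L4,-.145,.054]],np.array([[88,97],[540,100]])*k)
        print('cab',[a.round(4) for a in fit(cabP,ob,c)])
    print('lines',(proj(C,cabP(c,[[x,0,zz] for x,zz in((-.09,.054),(-.082,.054),(-.07,.054),(-.064,.054),(-.052,.054))]))/k).round(1))
E
python3 d.py
```

```text
[ 0.5203  0.0022  0.1076 -0.1224  0.2082  0.0013] [ 2.  -0.1 -2.  -0.1 -0.8  1.   0.6  1.4 -0.  -1.9  0.7 -1.5  0.3  0.3
 -0.8  0.6]
pull [0.4995 0.0046 0.2019] in tool [ 0.0016 -0.0089  0.0008] top [ 0.5533 -0.0021  0.2651] down 1.2572969057475745 tool yaw -0.10683739733424544
top edge proj rows [[402.7 149. ]
 [402.9 107.4]]
cab [array([ 0.7569,  0.0311, -0.1277]), array([ 1.8022, -1.5687,  0.0714, -1.033 , -0.4538, -2.2337, -1.4501,
        1.2328, -0.6855,  2.1086])]
cab [array([ 0.7548,  0.0317, -0.1239]), array([ 2.0128, -0.1165,  0.1809,  0.4103, -1.1499, -0.3232, -1.3844,
       -0.1476, -0.6984, -0.4739])]
lines [[311.6 101. ]
 [311.7  88.8]
 [311.9  70.6]
 [312.   61.5]
 [312.1  43.4]]
```

```bash
python3 -m creep '[{"dr":[0,0,0],"translation":[0.03,-0.002,0],"gripper":0},{"dr":[0,0,0],"translation":[0.06,-0.003,0],"gripper":0},{"dr":[0,0,0],"translation":[0.08,-0.004,-0.015],"gripper":0},{"dr":[0,0,0],"translation":[0.085,-0.004,-0.04],"gripper":0},{"dr":[0,0,0],"translation":[0.085,-0.004,-0.069],"gripper":0},{"dr":[0,0,0],"translation":[0.085,-0.004,-0.069],"gripper":0},{"dr":[0,0,0],"translation":[0.1,-0.005,-0.069],"gripper":0},{"dr":[0,0,0],"translation":[0.115,-0.006,-0.069],"gripper":0},{"dr":[0,0,0],"translation":[0.121,-0.006,-0.069],"gripper":0},{"dr":[0,0,0],"translation":[0.121,-0.006,-0.069],"gripper":0}]'; cat >q.py <<'E'
from d import *
s=observe();R=Ro.from_euler('xyz',s['ee_rot']).as_matrix()
c=[.756,.032,-.121]
o=[]
for q in([0,0,.161],[0,0,0]):
    w=R@tool(df(v,np.array([q]))[0])+s['ee_pos'];o.append(Ro.from_euler('z',-c[2]).apply(w-[c[0],c[1],0]))
print('top local mm',(o[0]*1e3).round(1),'foot',(o[1]*1e3).round(1),'lean',round(np.arctan2(o[0][0]-o[1][0],o[0][2]-o[1][2]),3),'F cab',Ro.from_euler('z',-c[2]).apply(s['force']).round(1),s['ft_torque'].round(2),'j5',s['joint_pos'][4].round(3))
E
python3 q.py
```

```text
time: 12.55
ee_pos: [0.6229, 0.0008, 0.1245]
ee_rot: [-1.257, 0.003, -1.685]
force: [-0.2, -0.1, -1.8]
opening: 0.202
top local mm [-76.1 -48.8 196.4] foot [-109.4  -48.6   38.8] lean 0.208 F cab [-0.2 -0.1 -1.8] [-0.    0.31 -0.02] j5 0.548
```

```bash
python3 -m creep '[{"dr":[0,0,0],"translation":[0,0,0.004],"gripper":0},{"dr":[0,0,0],"translation":[0,0,0.008],"gripper":0},{"dr":[0,0,0],"translation":[0,0,0.011],"gripper":0},{"dr":[0,0,0],"translation":[0,0,0.011],"gripper":0}]'; python3 q.py;  python3 -m creep '[{"dr":[0,0,0],"translation":[0,0,0.003],"gripper":0},{"dr":[0,0,0],"translation":[0,0,0.005],"gripper":0},{"dr":[0,0,0],"translation":[0,0,0.005],"gripper":0}]'; python3 q.py
```

```text
time: 13.05
ee_pos: [0.623, 0.0011, 0.1352]
ee_rot: [-1.257, 0.003, -1.685]
force: [1.1, 0.5, -1.4]
opening: 0.201
top local mm [-76.1 -48.5 207.1] foot [-109.4  -48.3   49.6] lean 0.208 F cab [ 1.   0.6 -1.4] [0.01 0.19 0.  ] j5 0.571
time: 13.42
ee_pos: [0.6229, 0.001, 0.1396]
ee_rot: [-1.258, 0.003, -1.685]
force: [4.2, -1.0, -5.7]
opening: 0.205
top local mm [-76.2 -48.6 211.4] foot [-109.6  -48.4   53.9] lean 0.209 F cab [ 4.3 -0.5 -5.7] [-0.04  0.17 -0.1 ] j5 0.581
```

```bash
python3 -m creep '[{"dr":[0,0,0],"translation":[0.002,0,0],"gripper":0},{"dr":[0,0,0],"translation":[0.002,0,0.001],"gripper":0},{"dr":[0,0,0],"translation":[0.002,0,0.003],"gripper":0},{"dr":[0,0,0],"translation":[0.002,0,0.003],"gripper":0}]'; python3 q.py
```

```text
time: 13.92
ee_pos: [0.6249, 0.0011, 0.1431]
ee_rot: [-1.257, 0.003, -1.685]
force: [0.4, 0.4, -1.4]
opening: 0.198
top local mm [-74.2 -48.3 215. ] foot [-107.5  -48.    57.5] lean 0.208 F cab [ 0.3  0.5 -1.4] [0.   0.32 0.01] j5 0.59
```

```bash
python3 - <<'E'
from d import *
s=observe();R=Ro.from_euler('xyz',s['ee_rot']).as_matrix();c=-.121
top=R@tool(df(v,np.array([[0,0,.161]]))[0])+s['ee_pos'];ax=Ro.from_euler('z',c).apply([0,1,0])
for f in(.25,.5,.75,1):
    rv=-.208*f*ax;d=Ro.from_euler('z',c).apply([-.0013*f,0,.0035*f])
    print(f,np.degrees(rv).round(2),(top+d+Ro.from_rotvec(rv).apply(s['ee_pos']-top)-s['ee_pos']).round(4))
E
```

```text
0.25 [-0.36 -2.96 -0.  ] [ 0.0035 -0.0004 -0.0017]
0.5 [-0.72 -5.92 -0.  ] [ 0.007  -0.0009 -0.0033]
0.75 [-1.08 -8.87 -0.  ] [ 0.0107 -0.0013 -0.0046]
1 [ -1.44 -11.83  -0.  ] [ 0.0146 -0.0018 -0.0057]
```

```bash
python3 -m creep '[{"dr":[-0.2,-1.5,0],"translation":[0.0018,-0.0002,-0.0008],"gripper":0},{"dr":[-0.36,-2.96,0],"translation":[0.0035,-0.0004,-0.0017],"gripper":0},{"dr":[-0.54,-4.45,0],"translation":[0.0052,-0.0006,-0.0025],"gripper":0},{"dr":[-0.72,-5.92,0],"translation":[0.007,-0.0009,-0.0033],"gripper":0},{"dr":[-0.72,-5.92,0],"translation":[0.007,-0.0009,-0.0033],"gripper":0}]'; python3 q.py
```

```text
time: 14.55
ee_pos: [0.6315, 0.0003, 0.1393]
ee_rot: [-1.154, 0.002, -1.684]
force: [-0.7, -0.0, -1.2]
opening: 0.203
top local mm [-75.3 -48.3 216.1] foot [-92.2 -48.1  56. ] lean 0.105 F cab [-0.7 -0.1 -1.2] [0.03 0.33 0.01] j5 0.439
```

```bash
python3 -m creep '[{"dr":[0,0,0],"translation":[0,0,0.0015],"gripper":0},{"dr":[-0.2,-1.5,0],"translation":[0.0019,-0.0002,0.001],"gripper":0},{"dr":[-0.36,-2.95,0],"translation":[0.0037,-0.0004,0.0002],"gripper":0},{"dr":[-0.36,-2.95,0],"translation":[0.0037,-0.0004,0.0002],"gripper":0}]'; python3 q.py;python3 -m creep '[{"dr":[-0.18,-1.5,0],"translation":[0.0019,-0.0002,-0.0006],"gripper":0},{"dr":[-0.36,-2.95,0],"translation":[0.0039,-0.0004,-0.001],"gripper":0},{"dr":[-0.36,-2.95,0],"translation":[0.0039,-0.0004,-0.001],"gripper":0}]'; python3 q.py
```

```text
time: 15.05
ee_pos: [0.6353, -0.0002, 0.1397]
ee_rot: [-1.102, 0.002, -1.684]
force: [0.6, -0.9, -0.3]
opening: 0.202
top local mm [-75.4 -48.3 218.7] foot [-84.  -48.1  58. ] lean 0.053 F cab [ 0.7 -0.9 -0.3] [0.   0.33 0.01] j5 0.367
time: 15.42
ee_pos: [0.6392, -0.0006, 0.1385]
ee_rot: [-1.05, 0.001, -1.684]
force: [-0.6, 1.8, -0.0]
opening: 0.204
top local mm [-75.7 -48.2 219.6] foot [-75.9 -48.   58.6] lean 0.001 F cab [-0.8  1.8 -0. ] [ 0.04  0.34 -0.04] j5 0.291
```

```bash
python3 -m creep '[{"dr":[0,0,0],"translation":[0,0,-0.003],"gripper":0},{"dr":[0,0,0],"translation":[0,0,-0.006],"gripper":0},{"dr":[0,0,0],"translation":[0,0,-0.006],"gripper":0}]'; python3 q.py;python3 -m creep '[{"dr":[0,0,0],"translation":[0,0,-0.002],"gripper":0},{"dr":[0,0,0],"translation":[0,0,-0.003],"gripper":0},{"dr":[0,0,0],"translation":[0,0,-0.003],"gripper":0}]'; python3 q.py; python3 - <<'E'
from h import *
a=grab_frame('side');b=grab_frame('wrist')
o=np.hstack([cv2.resize(a[130:280,270:400],(520,600),interpolation=cv2.INTER_CUBIC),cv2.resize(b,(800,600))[:,260:540]]);cv2.imwrite('pics/p5.png',o)
E
```

```text
time: 15.8
ee_pos: [0.6393, -0.0006, 0.1324]
ee_rot: [-1.051, 0.001, -1.684]
force: [-0.8, -0.0, -1.4]
opening: 0.202
top local mm [-75.6 -48.2 213.4] foot [-75.9 -48.   52.4] lean 0.001 F cab [-0.8 -0.1 -1.4] [0.06 0.29 0.02] j5 0.278
time: 16.18
ee_pos: [0.6395, -0.0006, 0.1297]
ee_rot: [-1.05, 0.001, -1.684]
force: [1.5, -0.2, -2.0]
opening: 0.2
top local mm [-75.4 -48.2 210.8] foot [-75.6 -48.   49.8] lean 0.001 F cab [ 1.6  0.  -2. ] [-0.01  0.11 -0.03] j5 0.271
```

View pics/p5.png

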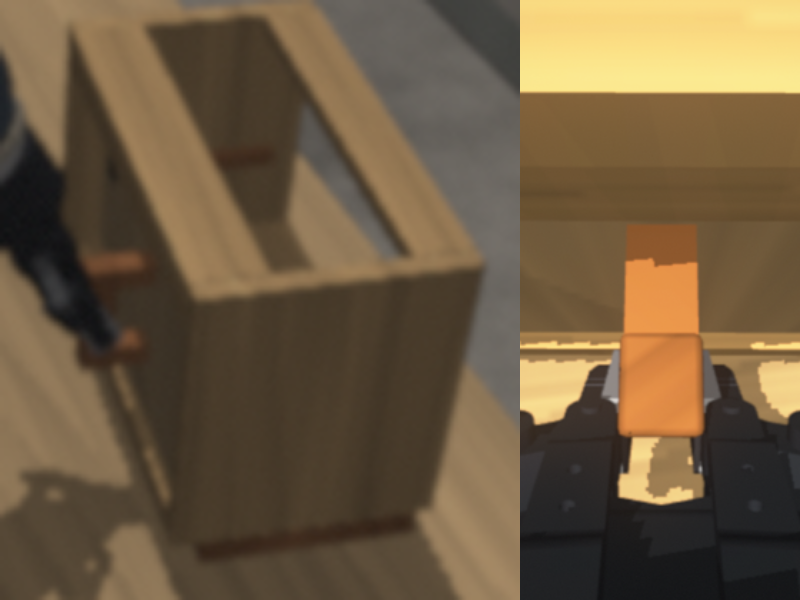

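The door stands behind the rail, and its foot (y≈332 in the wrist part) is behind the light lip strip at y≈340. I keep lowering it to the groove floor.

```bash
python3 -m creep '[{"dr":[0,0,0],"translation":[0,0,-0.0015],"gripper":0},{"dr":[0,0,0],"translation":[0,0,-0.0015],"gripper":0}]'; python3 q.py;python3 -m creep '[{"dr":[0,0,0],"translation":[0,0,-0.0015],"gripper":0},{"dr":[0,0,0],"translation":[0,0,-0.0015],"gripper":0}]'; python3 q.py
```

```text
time: 16.52
ee_pos: [0.6394, -0.0006, 0.1281]
ee_rot: [-1.05, 0.001, -1.684]
force: [1.6, 0.3, -2.0]
opening: 0.2
top local mm [-75.5 -48.2 209.2] foot [-75.6 -48.   48.2] lean 0.001 F cab [ 1.5  0.5 -2. ] [-0.    0.03 -0.07] j5 0.268
time: 16.77
ee_pos: [0.6394, -0.0006, 0.1266]
ee_rot: [-1.05, 0.001, -1.684]
force: [2.2, 0.7, -3.1]
opening: 0.197
top local mm [-75.5 -48.2 207.7] foot [-75.7 -48.   46.7] lean 0.001 F cab [ 2.1  1.  -3.1] [ 0.02 -0.   -0.09] j5 0.264
```

```bash
python3 -m creep '[{"dr":[0,0,0],"translation":[0,0,-0.0015],"gripper":0},{"dr":[0,0,0],"translation":[0,0,-0.0015],"gripper":0}]'; python3 q.py;python3 -m creep '[{"dr":[0,0,0],"translation":[0,0,-0.0015],"gripper":0},{"dr":[0,0,0],"translation":[0,0,-0.0015],"gripper":0}]'; python3 q.py
```

```text
time: 17.02
ee_pos: [0.6395, -0.0005, 0.1256]
ee_rot: [-1.049, 0.001, -1.684]
force: [0.3, 0.8, 3.0]
opening: 0.203
top local mm [-75.5 -48.1 206.7] foot [-75.5 -47.9  45.7] lean 0.0 F cab [0.2 0.8 3. ] [ 0.05  0.07 -0.03] j5 0.261
time: 17.27
ee_pos: [0.6397, -0.0005, 0.1255]
ee_rot: [-1.048, 0.001, -1.684]
force: [-12.9, 0.5, 20.5]
opening: 0.199
top local mm [-75.4 -48.1 206.7] foot [-75.2 -47.9  45.7] lean -0.001 F cab [-12.9  -1.   20.5] [-0.12  0.56 -0.09] j5 0.259
```

```bash
python3 -m creep '[{"dr":[0,0,0],"translation":[0,0,0.0015],"gripper":0},{"dr":[0,0,0],"translation":[-0.0006,-0.005,0.0015],"gripper":0},{"dr":[0,0,0],"translation":[-0.0012,-0.01,0.0015],"gripper":0},{"dr":[0,0,0],"translation":[-0.0018,-0.015,0.0015],"gripper":0},{"dr":[0,0,0],"translation":[-0.0022,-0.018,0.0015],"gripper":0},{"dr":[0,0,0],"translation":[-0.0022,-0.018,0.0015],"gripper":0}]'; python3 q.py
```

```text
time: 18.02
ee_pos: [0.6374, -0.0191, 0.1254]
ee_rot: [-1.049, 0.001, -1.685]
force: [-0.0, -0.4, 4.6]
opening: 0.204
top local mm [-75.3 -66.8 206.5] foot [-75.4 -66.6  45.5] lean 0.0 F cab [ 0.  -0.4  4.6] [-0.27 -0.42  0.03] j5 0.257
```

```bash
python3 -m creep '[{"dr":[0,0,0],"translation":[-0.0003,-0.002,0],"gripper":0},{"dr":[0,0,0],"translation":[-0.0003,-0.002,0],"gripper":0}]'; python3 q.py;  python3 -m creep '[{"dr":[0,0,0],"translation":[-0.0003,-0.002,0],"gripper":0},{"dr":[0,0,0],"translation":[-0.0003,-0.002,0],"gripper":0}]'; python3 q.py
```

```text
time: 18.27
ee_pos: [0.6371, -0.0206, 0.1254]
ee_rot: [-1.049, 0.001, -1.684]
force: [-0.3, 2.9, 5.6]
opening: 0.205
top local mm [-75.4 -68.4 206.5] foot [-75.5 -68.2  45.5] lean 0.0 F cab [-0.6  2.9  5.6] [ 0.22 -0.49  0.33] j5 0.257
time: 18.52
ee_pos: [0.6369, -0.0224, 0.1254]
ee_rot: [-1.049, 0.001, -1.684]
force: [1.5, 5.4, 4.6]
opening: 0.2
top local mm [-75.5 -70.1 206.5] foot [-75.5 -69.9  45.5] lean 0.0 F cab [0.8 5.6 4.6] [ 0.58 -0.61  0.57] j5 0.256
```

```bash
python3 -m creep '[{"dr":[0,0,0],"translation":[-0.0002,-0.002,0],"gripper":0},{"dr":[0,0,0],"translation":[-0.0002,-0.002,0],"gripper":0}]'; python3 q.py;  python3 -m creep '[{"dr":[0,0,0],"translation":[-0.0002,-0.002,0],"gripper":0},{"dr":[0,0,0],"translation":[-0.0002,-0.002,0],"gripper":0}]'; python3 q.py
```

```text
time: 18.77
ee_pos: [0.6368, -0.0226, 0.1254]
ee_rot: [-1.049, 0.002, -1.682]
force: [5.3, 21.3, 3.4]
opening: 0.202
top local mm [-75.5 -70.3 206.5] foot [-75.5 -69.9  45.5] lean 0.0 F cab [ 2.7 21.8  3.4] [ 2.63 -0.98  1.84] j5 0.256
time: 19.02
ee_pos: [0.6367, -0.0229, 0.1252]
ee_rot: [-1.049, 0.003, -1.68]
force: [7.9, 36.7, 1.7]
opening: 0.202
top local mm [-75.6 -70.6 206.3] foot [-75.6 -70.1  45.3] lean 0.0 F cab [ 3.5 37.4  1.7] [ 4.58 -1.38  3.09] j5 0.256
```

```bash
python3 -m creep '[{"dr":[0,0,0],"translation":[0.0003,0.0035,0],"gripper":0},{"dr":[0,0,0],"translation":[0.0003,0.0035,0],"gripper":0}]'; python3 q.py;  python3 -m creep '[{"dr":[0,0,0],"translation":[0,0,0],"gripper":0.03},{"dr":[0,0,0],"translation":[0,0,0],"gripper":0.045},{"dr":[0,0,0],"translation":[0,0,0],"gripper":0.045},{"dr":[0,0,0],"translation":[-0.01,0.001,0.008],"gripper":0.045},{"dr":[0,0,0],"translation":[-0.03,0.003,0.025],"gripper":0.045},{"dr":[0,0,0],"translation":[-0.06,0.006,0.055],"gripper":0.045},{"dr":[0,0,0],"translation":[-0.1,0.01,0.09],"gripper":0.045},{"dr":[0,0,0],"translation":[-0.14,0.015,0.12],"gripper":0.045},{"dr":[0,0,0],"translation":[-0.14,0.015,0.12],"gripper":0.045},{"dr":[0,0,0],"translation":[-0.14,0.015,0.12],"gripper":0.045}]'; python3 - <<'E'
from h import *
C=cam('wrist');b=grab_frame('wrist');cv2.imwrite('pics/p6.png',cv2.resize(b,(800,600),interpolation=cv2.INTER_CUBIC))
c=[.756,.032,-.121]
print((proj(C,cabP(c,[[-.116,-.061,.178],[-.116,-.079,.178],[-.09,-.145,.054],[-.09,.145,.054],[-.08,.005,.054],[-.09,-.145,.204]]))/.7).round(0),observe()['force'])
E
```

```text
time: 19.27
ee_pos: [0.6367, -0.0225, 0.1253]
ee_rot: [-1.049, 0.002, -1.684]
force: [1.6, 10.2, 3.7]
opening: 0.206
top local mm [-75.6 -70.3 206.4] foot [-75.6 -70.   45.4] lean 0.0 F cab [ 0.4 10.4  3.7] [ 1.33 -0.73  0.97] j5 0.256
time: 20.52
ee_pos: [0.4966, -0.0081, 0.2453]
ee_rot: [-1.049, 0.001, -1.684]
force: [0.9, 0.3, -0.1]
opening: 0.526
[[381. 134.]
 [414. 134.]
 [491. 198.]
 [135. 197.]
 [307. 186.]
 [549.  57.]] [-0.99577415 -0.48867215 -0.18815387]
```

View pics/p6.png

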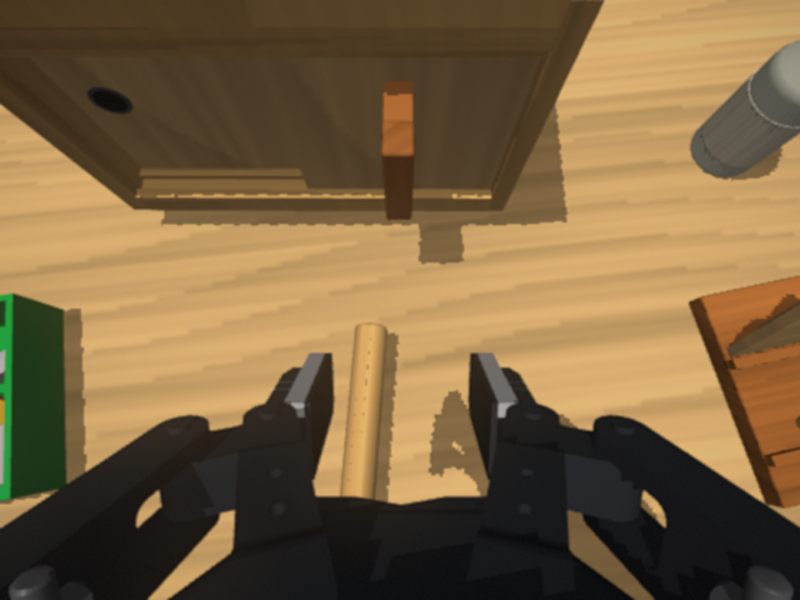

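The panel spans x 305-495 along the lower edge, hard up against the right wall, with its foot behind the lip and the pull facing out. The rear door with its finger hole at (110,100) is still on the left.

```bash
python3 -c "
from rig import *
hand_in();print(observe()['time'])"
```

```text
the job is handed in; nothing more can be done
the job is handed in; nothing more can be done
```

The loose door is in the front track, pull facing out, slid shut against the right-hand wall and let go. I handed in at about 20.6 s of the 51 s. No verdict came back.

- **How it went:** I took the door from the rack, but a kinematic check showed that first grasp would put the wrist in its singularity at the cabinet. I set the door back in the rack, gripped it more steeply, and put it in top edge first, leaning. One light touch on the upper lip was cured by moving 2 mm back. Then I swung it upright, lowered it and slid it right.
- **Contacts felt:** I felt the groove floor at about 20 N and the right wall at about 37 N on the wrist, well under the 120 N limit.
- **Last estimates before letting go:**

| Measure | Value | Target |
|---|---|---|
| Lean | 0.000 rad | under 0.05 rad |
| x in the cabinet | -75.6 mm | -76 mm |
| y in the cabinet | -70 mm | -70 mm |

- **One disagreement:** the estimated foot height was 45.4 mm, but the groove floor is at 48 mm. The camera fits showed a similar 2–4 mm height offset, and I felt firm floor contact, so I read this as calibration error.
- **Final picture:** it shows the door behind the lip and at the right wall, the rear door still on the left, and the gripper clear. I could not measure the rear door's position exactly. In that picture the tray, bottle, rack and mallet handle looked undisturbed, and I did not measure them either.

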